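# Check the brake lever on a carving turntable

## Task

Check the brake of the carving turntable that carries the wooden panel: push its hand lever in with the outside of the fingers until it comes up against its stop, short of the grip bar, keep it in for two seconds, then let it ease back out fully without snapping and move clear. Only push on the lever's outer side and do not force it: do not take hold of it, reach in behind it or touch the bar. Leave the panel, the other turntable's lever and the tools on the bench undisturbed.

Things in the scene. Friction and masses are not known exactly. Their poses are not given: they have to be found in the camera images.
- turntable: The turntable to check, fixed to the bench: grey round foot, plywood disc 200 mm across whose top is 85 mm above the bench and carries the panel. Origin on the bench under the disc's centre, z up. A bracket 36 mm wide and 120 mm tall rises between 115 and 141 mm from the origin along -x; from it the grip bar runs on along -x. The lever lies on the +y side of the bar. The disc does not turn.
- grip_bar (a point): Middle of the axis of the fixed grip bar of that turntable, never to be touched: round, level, steel with black rubber, 26 mm across, axis 105 mm above the bench. It runs from 80 mm to either side of this point along the turntable's x, from the bracket to its free end.
- brake_lever (a joint): Angle of that turntable's hand lever (rad): 0 = released, fully out; grows as its free end swings in towards the bar; the stop is at 0.32. Vertical hinge axis. Sprung outward: about 2.5 N at the press point to start it, 6 N at the stop; let go suddenly it snaps out. At the stop 17 mm stay free between lever and bar at the free end.
- brake_lever_press (a point): Press point on the outer face of the lever, an aluminium blade 20 mm tall, 8 mm thick, running from the pivot to a ball end (22 mm across, centre 130 mm out), level with the bar and open beneath. It is 100 mm from the pivot along the lever, mid height (105 mm above the bench). Axes turn with the lever: -x to its free end, +y straight out of the outer face (push along -y), z up.
- brake_lever_pivot (a point): The lever's hinge axis at mid height, 105 mm above the bench. The press point turns about this, counter-clockwise from above as the lever goes in.
- blank: Loose square limewood panel with a carved rosette, 120 x 120 x 30 mm (47 mm at the rosette), 0.2 to 0.45 kg, lying on the disc of the turntable to check. Origin at the centre of its underside.
- spare_turntable: The other turntable, same make and size, with an empty disc; same frame. Left or right of the first.
- spare_lever (a joint): Angle of the other turntable's lever, same build, 0 = released. To be left alone.
- gouge: Loose carving gouge lying beside the first turntable's bar, on its -y side: wooden handle 24 mm square and 105 mm long, steel blade; 190 mm long, 24 mm tall. Origin at the handle's front end.
- gouge_short: Loose shorter gouge, 170 mm long, 24 mm tall, lying the same way beside the other turntable's bar.
- mallet: Loose round wooden carver's mallet standing on its head, 84 mm across, 205 mm tall. Origin under its centre.
- stone: Loose grey sharpening stone, 150 x 50 x 25 mm.
- wax_jar: Loose wax jar, 50 mm across and 50 mm tall, between the turntables.
- glue: Loose glue bottle, 56 mm across and 150 mm tall, between the turntables, beyond the jar.
- brush: Loose bench brush, 200 mm long, 22 mm tall.
There are look-alikes about, which are no part of the job. Of the things shaped like the blank, the wooden one is meant.

How it is judged:
By the outcome, as a careful person would: the job done as asked, in the order asked, and still so for the second after the job is handed in, with the robot touching nothing.
It also fails if it takes over 40 s, if anything falls off the work surface, if the arm or the gripper's body presses on something with over 40 N, if the wrist force passes 120 N, or if a joint passes its speed limit or range.

## Robot

A 6-joint arm with a two-finger parallel gripper is mounted at the origin on the work surface. World frame = base frame: x ahead of the robot, y to its left, z up, the work surface at z = 0. Lengths are in m, angles in degrees, forces in N, time in s.
With the tool pointing down it reaches from about 0.3 to 0.75 m from the base axis. Payload 8.5 kg.
Tool frame: the origin (TCP) lies on the centre line of the jaws, within the pads' length; the fingertips stand 14 mm ahead of it and the grasp point (between the pads) lies 5 mm behind it; z points along the fingers, y is the direction in which the jaws open and shut (so a half turn about z gives the same grasp; the last joint's range is limited). The gripper opens to 85 mm and grips with 20 to 120 N. Pads are 22 mm wide; open, the fingers measure 114 mm over their backs; the gripper's body (76 mm by 85 mm) begins 54 mm behind the grasp point. The pads swing forward as they close: fully open they stand 13 mm farther back than shut.
Start: joints at [-80.804, 21.807, 74.336, -0, 83.858, -12.336], TCP at [0.202, -0.512, 0.217] pointing down, gripper open.
Joint ranges: [-178.18, 178.18], [-50.72, 133.34], [12.68, 142.11], [-81.47, 261.47], [9.98, 163.14], [-165.26, 165.26]. Speed limits (degrees/s): [136.94, 136.94, 180, 180, 180, 180].

## Interface

Orientations are given as a 3x3 rotation matrix whose columns are the frame's x, y, z axes.
In Python, from rig import env, optics, order, finder gives the robot as it stands.
- The arm moves only by the tool play_rows, never from a script. Its argument "commands" is a list of rows, each an object of numbers: "grip": the closure, from -1 (fully open) to 1 (shut); "x", "y", "z": the shift along the tool's x, y, z in m; "rx", "ry", "rz": the turn, a rotation vector about the tool's x, y, z in rad. A call has 1 to 12 rows; each row shifts and turns the commanded pose from where the row before left it, along the tool's axes as they then stand; what a row does not reach is not made up. A row lasts 1/8 s, in which the tool goes at most 62.5 mm and 10.7 degrees, less where a joint would pass 70% of its speed; a pose out of reach is approached as far as the arm can. A call is refused whole if a number of a shift passes 0.0625 or a number of a turn 0.188, either way. A call with a gripper value outside its range is refused whole. The fingers move at their own pace and stop on an object; "squeeze" is the grip in N (left out, the last holds). Time passes only in rows, so rows that do not move let the fingers close. It gives the time, the measured TCP pose, the force and the opening at its end, in the units of the state.
- env.observe(): the state, without advancing time (a new reading comes with each control period).
- optics.get_image(name): name is "scene" or "top"; returns a dict with "color" (420x560x3 uint8, blue, green, red), "range_z" (420x560 float32, m along the optical axis (not along the pixel's ray), 0 where there is no reading), "fov_y" (degrees; the focal length in pixels is half the picture's height over the tangent of half this angle, whatever the lens; pixels are square), "cx", "cy" (the principal point, pixels), "dist_coeffs" ([k1, k2, p1, p2, k3] as OpenCV has them; the pictures are not rectified), "cam_to_world" (4x4, takes a point from camera to world coordinates). Camera axes: x right, y down, z forward; pixel columns grow to the right and rows downward; lengths in m; the calibration is good to about 2 mm. A picture is of the moment at which its call begins.
- order.close_job(): hands the job in, once; it reports no verdict.
Trained networks look in the newest picture that a camera, given by its name, has taken for a name from the list of things; names that differ only in an ending like _2 or _b are one class to them, and where a whole thing is asked for, a point or a joint stands for the part that bears it (a point fixed in the world has none). Each returns a list of dicts, best first, with "conf" (0 to 1); they miss things now and then, are a little off and sometimes report something else, mostly with a low value. They report only what shows in the picture. A call takes as long as a camera call. They do not tell look-alikes from the thing itself.
- finder.boxes_of(camera, thing): "point" ([x, y, z] in m, in world coordinates, good to about 4 mm: the middle of the surface that is visible of it).
The state is a dict: "time_s": time; "q": joint angles; "qvel": joint speeds; "joint_efforts": joint torques, N m; "position": TCP position; "tool_rot": TCP orientation; "ft_force": force on the tool from outside, world axes, zero at the start; "wrist_torque": the same for the moment, N m; "grip_width": finger opening in m.
Only numpy, scipy, OpenCV 4.12 (cv2) and the standard library are available. Lean on these libraries where they do the work, as an engineer would, in place of code of your own. Each camera call takes 0.05 s, during which the arm holds its last target.

## Working session

There is one attempt and no reset: what is moved stays moved. The work goes in short steps, Python scripts to look and compute and a tool call to move; the robot and the scene stay as the last step left them, time stands still between calls to the robot, and variables do not carry over. Pictures are saved under pics/ and viewed, and the job is handed in when it is done.

Besides the shell and the picture viewer there is one more tool, called after ">>>" as name(argument=value, ...), one argument or row to a line, values as JSON. play_rows: Moves the arm, as the interface text tells. Its arguments: {"type":"object","properties":{"commands":{"type":"array"},"squeeze":{"type":"number"}},"required":["commands"]}

```bash
ls; mkdir -p pics; python3 - <<'E'
from rig import env, optics, order, finder
import cv2,numpy as np
s=env.observe();print(s)
for c in("scene","top"):
    im=optics.get_image(c);cv2.imwrite(f"pics/{c}0.png",im["color"])
    print(c,im["fov_y"],im["cx"],im["cy"],im["dist_coeffs"],np.round(im["cam_to_world"],3).tolist())
    for t in["turntable","brake_lever","brake_lever_press","blank","spare_lever","gouge","mallet","stone","wax_jar","glue","brush","spare_turntable"]:
        print(t,[(np.round(d["point"],3).tolist(),round(d["conf"],2)) for d in finder.boxes_of(c,t)])
E
```

```text
pics
{'time_s': 0.0, 'q': array([-8.08045480e+01,  2.18407314e+01,  7.43858535e+01,  1.42802107e-03,
        8.38590052e+01, -1.23354576e+01]), 'qvel': array([ 0.04086516,  0.00218299, -0.07001769,  0.03859789, -0.00204675,
       -0.05522338]), 'joint_efforts': array([-2.09153040e-03, -4.48462129e+01, -2.31276941e+01, -2.90242469e-04,
        4.78585411e-03, -6.55696510e-06]), 'position': array([ 0.20180591, -0.51129112,  0.21670775]), 'tool_rot': array([[ 9.30220737e-01,  3.67000457e-01, -2.14255764e-04],
       [ 3.67000359e-01, -9.30219625e-01,  1.47859084e-03],
       [ 3.43338598e-04, -1.45404780e-03, -9.99998884e-01]]), 'ft_force': array([-0.74986614, -0.30822445,  0.5916508 ]), 'wrist_torque': array([-0.01494424,  0.03940303,  0.06839545]), 'grip_width': 0.08548386166727717}
scene 56.79421810955747 280.8811926811278 212.04018317237828 [-0.00311421  0.          0.          0.          0.        ] [[0.599, 0.559, -0.574, 1.099], [0.8, -0.399, 0.448, -0.422], [0.021, -0.727, -0.686, 0.775], [0.0, 0.0, 0.0, 1.0]]
turntable [([0.747, 0.165, 0.082], 0.93)]
brake_lever [([0.526, 0.2
[... 722 characters left out ...]
0.978, 0.208, 0.193], [-1.0, -0.004, 0.004, 0.019], [-0.003, -0.208, -0.978, 1.737], [0.0, 0.0, 0.0, 1.0]]
turntable [([0.653, 0.221, 0.082], 0.65)]
brake_lever [([0.531, 0.286, 0.114], 0.46)]
brake_lever_press [([0.525, 0.286, 0.113], 0.67)]
blank [([0.712, 0.198, 0.111], 0.94), ([0.277, 0.458, 0.032], 0.85), ([0.298, 0.219, 0.025], 0.6)]
spare_lever [([0.502, -0.126, 0.111], 0.61)]
gouge [([0.489, 0.167, 0.023], 0.88), ([0.684, -0.0, 0.053], 0.28)]
mallet [([0.524, -0.432, 0.101], 0.78)]
stone []
wax_jar [([0.683, -0.001, 0.051], 0.52)]
glue [([0.768, -0.004, 0.096], 0.76)]
brush [([0.636, 0.449, 0.018], 0.89), ([0.381, -0.059, 0.027], 0.49)]
spare_turntable [([0.688, -0.176, 0.087], 0.9)]
```

View pics/scene0.png

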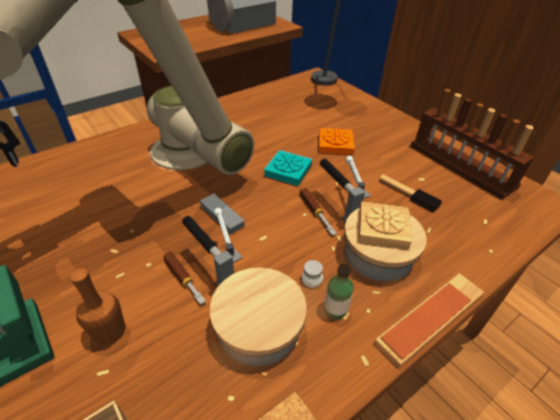

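View pics/top0.png

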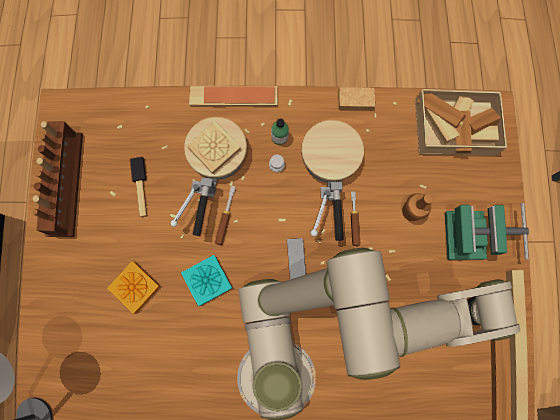

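```bash
cat > h.py <<'E'
from rig import env, optics, order, finder
import cv2,numpy as np
def cloud(c):
    im=optics.get_image(c);d=im["range_z"];h,w=d.shape
    f=h/2/np.tan(np.radians(im["fov_y"])/2)
    K=np.array([[f,0,im["cx"]],[0,f,im["cy"]],[0,0,1.]])
    u,v=np.meshgrid(np.arange(w),np.arange(h))
    p=np.stack([u,v],-1).reshape(-1,1,2).astype(np.float64)
    n=cv2.undistortPoints(p,K,np.array(im["dist_coeffs"])).reshape(h,w,2)
    P=np.concatenate([n*d[...,None],d[...,None]],-1)
    T=im["cam_to_world"]
    W=P@T[:3,:3].T+T[:3,3]
    W[d<=0]=np.nan
    return im,W
E
python3 - <<'E'
from h import *
from scipy.optimize import least_squares
for c in("scene","top"):
    im,W=cloud(c);np.save(f"{c}.npy",W);np.save(f"{c}_c.npy",im["color"])
    z=W[...,2];x=W[...,0];y=W[...,1]
    b=(x>.4)&(x<.7)&(y>-.1)&(y<.45)&(abs(z)<.012);print(c,"bench z",np.nanmedian(z[b]),b.sum())
    for nm,x0,y0 in(("tt",.72,.2),("sp",.7,-.18)):
        m=(np.hypot(x-x0,y-y0)<.13)&(abs(z-.085)<.012)
        P=W[m]; A=cv2.minEnclosingCircle(P[:,:2].astype(np.float32))
        print(nm,m.sum(),np.median(P[:,2]),A)
    m=(np.hypot(x-.53,y-.25)<.13)&(z>.06)
    print(m.sum(),np.nanpercentile(z[m],[1,50,99]))
    rows,cols=np.where(m);r0,r1,c0,c1=rows.min(),rows.max(),cols.min(),cols.max();print(r0,r1,c0,c1)
    crop=im["color"][r0-20:r1+20,c0-20:c1+20];cv2.imwrite(f"pics/{c}crop.png",cv2.resize(crop,None,fx=5,fy=5,interpolation=cv2.INTER_CUBIC)[:600,:800])
E
```

```text
scene bench z -0.0020438862632004007 9523
tt 2141 0.0831613933155082 ((0.7089676260948181, 0.201308012008667), 0.11877825856208801)
sp 6671 0.08374832077329952 ((0.6949387192726135, -0.17301340401172638), 0.12310001254081726)
997 [0.06304542 0.10937336 0.1189323 ]
157 214 319 372
top bench z 0.0001266614894319673 12461
tt 1488 0.0851449063098575 ((0.7101091742515564, 0.20809613168239594), 0.11730361729860306)
sp 2971 0.08517062177300283 ((0.6929929852485657, -0.17530500888824463), 0.12142743170261383)
1070 [0.06466649 0.11187791 0.12469681]
164 235 170 223
```

View pics/scenecrop.png

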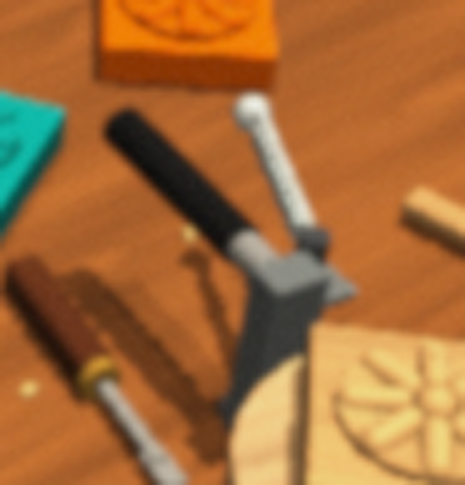

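View pics/topcrop.png

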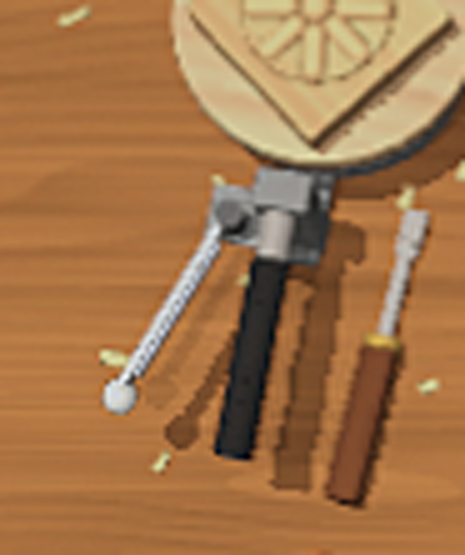

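```bash
python3 - <<'E'
import numpy as np,cv2
def circ(P):
    best=None;rng=np.random.default_rng(0)
    for _ in range(3000):
        c=np.array([.71,.2])+rng.normal(size=2)*.02
    return
for c in("scene","top"):
    W=np.load(c+".npy");C=np.load(c+"_c.npy").astype(int)
    x,y,z=W[...,0],W[...,1],W[...,2]
    # disc: score center such that points at r<100 maximised, outside minimised
    m=(np.hypot(x-.71,y-.2)<.14)&(z>.075)&(z<.14);P=W[m][:,:2]
    m2=(np.hypot(x-.71,y-.2)<.2)&(abs(z)<.01);Q=W[m2][:,:2]
    best=max(((np.hypot(*(P-[a,b]).T)<.1005).sum()-(np.hypot(*(P-[a,b]).T)>.1).sum()-(np.hypot(*(Q-[a,b]).T)<.1).sum()*(c=="top"),a,b) for a in np.arange(.69,.735,.001) for b in np.arange(.18,.23,.001))
    print(c,"disc",len(P),best)
    m=(np.hypot(x-.53,y-.25)<.13)&(z>.085)&(z<.135)
    P=W[m];br=C[m].max(1)
    dark=P[br<60];lite=P[br>120]
    for n,D in(("dark",dark),("lite",lite)):
        mu=np.median(D,0);cv=np.cov(D[:,:2].T);w,v=np.linalg.eigh(cv);print(n,len(D),mu.round(4),v[:,1],w**.5,"zmax",np.percentile(D[:,2],95),"min/max",D.min(0),D.max(0))
    s=lite[lite[:,0]<lite[:,0].min()+.03];print("ball",len(s),np.median(s,0),s.min(0),s.max(0))
E
```

```text
scene disc 4253 (np.int64(3537), np.float64(0.728), np.float64(0.196))
dark 322 [0.5196 0.225  0.1117] [-0.98058793  0.19607986] [0.00710172 0.05554099] zmax 0.11651145255923849 min/max [0.43835066 0.19737265 0.08526194] [0.61438594 0.24781314 0.11761544]
lite 333 [0.5635 0.2554 0.1116] [-0.84004377  0.54251864] [0.01908718 0.06240592] zmax 0.11847403360785018 min/max [0.43462379 0.18939784 0.08516128] [0.65594322 0.32173628 0.12018133]
ball 3 [0.43831518 0.23266034 0.10365181] [0.43462379 0.2285797  0.09947429] [0.46440658 0.30829946 0.10699271]
top disc 3063 (np.int64(2403), np.float64(0.726), np.float64(0.199))
dark 312 [0.4974 0.2352 0.1154] [-0.98609029  0.16621055] [0.00803987 0.04094579] zmax 0.12244992607851184 min/max [0.43259698 0.20174033 0.08873862] [0.60095929 0.25553213 0.12580758]
lite 484 [0.5865 0.2346 0.1114] [-0.86117476  0.508309  ] [0.01982209 0.06573428] zmax 0.12223807889597678 min/max [0.45632922 0.16978997 0.08506788] [0.65859673 0.32693281 0.12660633]
ball 53 [0.47110418 0.3136338  0.11139824] [0.45632922 0.22544803 0.09773606] [0.48584115 0.32693281 0.12405882]
```

```bash
python3 - <<'E'
import numpy as np,cv2
for c,(r0,c0) in(("scene",(137,299)),("top",(144,150))):
    C=np.load(c+"_c.npy");s=C[r0:r0+100,c0:c0+94] if c=="top" else C[r0:r0+75,c0:c0+75]
    big=cv2.resize(s,None,fx=8,fy=8,interpolation=cv2.INTER_NEAREST)
    sub=big[120:] if c=="top" else big
    sub=sub[:600,:800]
    for k in range(0,sub.shape[1],80): cv2.putText(sub,str(c0+k//8),(k,10),0,.35,(0,0,255));cv2.line(sub,(k,0),(k,4),(0,0,255))
    off=r0+(15 if c=="top" else 0)
    for k in range(0,sub.shape[0],80): cv2.putText(sub,str(off+k//8),(0,k+10),0,.35,(255,0,0))
    cv2.imwrite(f"pics/{c}big.png",sub)
E
```

```text
(no output)
```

View pics/topbig.png

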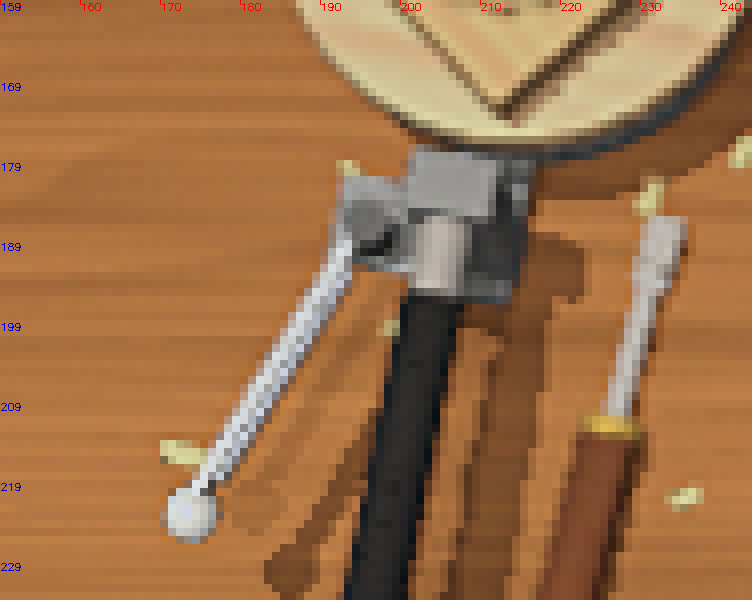

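View pics/scenebig.png

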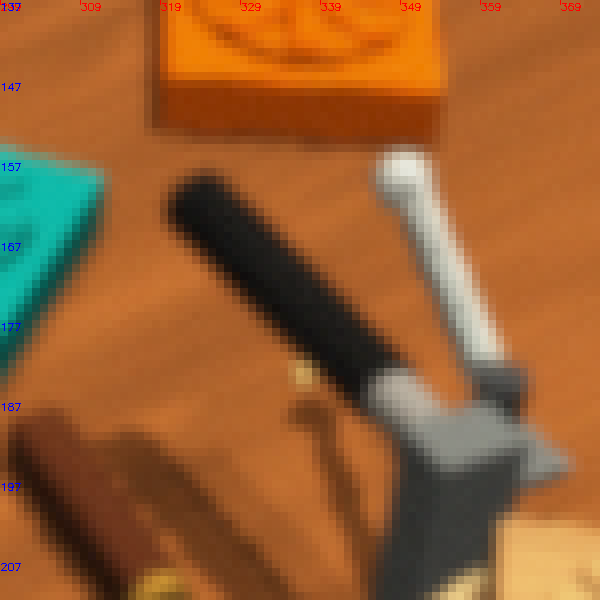

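```bash
cat >> h.py <<'E'
def ray(im,u,v,z):
    h=im["color"].shape[0];f=h/2/np.tan(np.radians(im["fov_y"])/2)
    K=np.array([[f,0,im["cx"]],[0,f,im["cy"]],[0,0,1.]])
    n=cv2.undistortPoints(np.array([[[u,v]]],float),K,np.array(im["dist_coeffs"])).ravel()
    T=im["cam_to_world"];d=T[:3,:3]@[n[0],n[1],1];o=T[:3,3]
    return o+d*(z-o[2])/d[2]
E
python3 - <<'E'
from h import *
t=optics.get_image("top");s=optics.get_image("scene")
r=lambda *a:print(ray(*a).round(4))
print("ball");r(t,173.25,222.5,.105);r(s,348.9,157.75,.105)
print("pivot cap top");r(t,195.5,186.25,.118);r(t,195.5,186.25,.122)
r(s,362,183.5,.118)
print("bar top");a=ray(t,203.4,196,.105);b=ray(t,196.5,232.2,.105);print(a,b);d=(b-a)/np.linalg.norm(b-a);print(d)
print("bar scene");a2=ray(s,322.9,160.9,.105);b2=ray(s,346.6,183.4,.105);print(a2,b2,(a2-b2)/np.linalg.norm(a2-b2))
W=np.load("top.npy");print(W[220:225,171:176,2].round(3));
for rr in range(190,220,5):
  cc=np.arange(170,200);m=(W[rr,cc,2]>.09);print(rr,cc[m],W[rr,cc[m]].round(3).tolist()[:6])
E
```

```text
ball
[0.4728 0.3181 0.105 ]
[0.4678 0.3208 0.105 ]
pivot cap top
[0.5843 0.2511 0.118 ]
[0.5833 0.2505 0.122 ]
[0.5867 0.2519 0.118 ]
bar top
[0.5564964  0.22731655 0.105     ] [0.44325937 0.245231   0.105     ]
[-0.98771601  0.15625967  0.        ]
bar scene
[0.43508296 0.24674951 0.105     ] [0.55166505 0.2307374  0.105     ] [-0.99069939  0.13606881  0.        ]
[[-0.002  0.108  0.116  0.115  0.105]
 [ 0.114  0.116  0.11   0.118  0.112]
 [ 0.111  0.113  0.119  0.124  0.112]
 [ 0.113  0.116  0.115  0.116  0.117]
 [ 0.115  0.117  0.118  0.116  0.115]]
190 [191 192 193 194 195 196 197 198 199] [[0.578, 0.269, 0.092], [0.573, 0.262, 0.113], [0.573, 0.259, 0.115], [0.574, 0.256, 0.112], [0.577, 0.255, 0.098], [0.578, 0.252, 0.096]]
195 [189 190 191 192 193] [[0.558, 0.271, 0.113], [0.557, 0.267, 0.118], [0.557, 0.264, 0.116], [0.557, 0.261, 0.116], [0.56, 0.26, 0.102]]
200 [186 187 188 189 190 199] [[0.542, 0.28, 0.115], [0.54, 0.276, 0.12], [0.541, 0.273, 0.118], [0.543, 0.271, 0.108], [0.544, 0.269, 0.103], [0.543, 0.24, 0.11]]
205 [183 184 185 186 198 199] [[0.527, 0.289, 0.109], [0.526, 0.285, 0.116], [0.527, 0.283, 0.109], [0.528, 0.281, 0.104], [0.528, 0.243, 0.104], [0.527, 0.24, 0.108]]
210 [179 180 181 182 183 197 198 199] [[0.51, 0.3, 0.115], [0.51, 0.297, 0.117], [0.511, 0.295, 0.108], [0.511, 0.291, 0.111], [0.512, 0.289, 0.106], [0.512, 0.245, 0.109]]
215 [176 177 178 179 180 196 197 198 199] [[0.495, 0.309, 0.114], [0.494, 0.305, 0.118], [0.494, 0.302, 0.12], [0.496, 0.301, 0.106], [0.496, 0.298, 0.106], [0.496, 0.248, 0.108]]
```

```bash
cat >> h.py <<'E'
from scipy.spatial.transform import Rotation as Ro
def rows(p0,R0,pts,turn):
    out=[];R=R0.copy();p=np.array(p0,float)
    for q in pts:
        t=R.T@(np.array(q)-p);tr=np.round(t,4);out.append((tr.tolist(),turn))
        p=p+R@tr;R=R@Ro.from_rotvec([0,0,turn]).as_matrix()
    return out,p,R
E
python3 - <<'E'
from h import *
s=env.observe();p0=s["position"];R0=s["tool_rot"]
n=np.array([.507,.862]);g=np.array([.4995,.307])+n*.0145+n*.05;print(g)
e=np.array([g[0],g[1],.25])
up=p0+[0,0,.03]
W=[p0,up]+[up+(e-up)*k/18 for k in range(1,19)]
o,p,R=rows(p0,R0,W[1:13],-.186);print(*o,sep="\n");print(p)
E
```

```text
[0.5322015 0.362599 ]
([-0.0, 0.0, -0.03], -0.186)
([0.0414, -0.0313, -0.0002], -0.186)
([0.0465, -0.0232, -0.0001], -0.186)
([0.0499, -0.0141, -0.0002], -0.186)
([0.0517, -0.0046, -0.0001], -0.186)
([0.0517, 0.005, -0.0002], -0.186)
([0.0499, 0.0144, -0.0001], -0.186)
([0.0463, 0.0235, -0.0002], -0.186)
([0.0412, 0.0316, -0.0001], -0.186)
([0.0347, 0.0387, -0.0002], -0.186)
([0.0269, 0.0444, -0.0001], -0.186)
([0.0182, 0.0486, -0.0002], -0.186)
[0.40374323 0.0226456  0.24900257]
```

>>> play_rows(
  commands=[
    {"grip":1,"z":-0.03,"rz":-0.186},
    {"grip":1,"x":0.0415,"y":-0.0315,"rz":-0.186},
    {"grip":1,"x":0.0465,"y":-0.023,"rz":-0.186},
    {"grip":1,"x":0.05,"y":-0.014,"rz":-0.186},
    {"grip":1,"x":0.0515,"y":-0.0045,"rz":-0.186},
    {"grip":1,"x":0.0515,"y":0.005,"rz":-0.186},
    {"grip":1,"x":0.05,"y":0.0145,"rz":-0.186},
    {"grip":1,"x":0.0465,"y":0.0235,"rz":-0.186},
    {"grip":1,"x":0.041,"y":0.0315,"rz":-0.186},
    {"grip":1,"x":0.0345,"y":0.0385,"rz":-0.186},
    {"grip":1,"x":0.027,"y":0.0445,"rz":-0.186},
    {"grip":1,"x":0.018,"y":0.0485,"rz":-0.186},
  ],
  squeeze=20,
)

```text
invalid input at $.commands[0]: expected keys grip, x, y, z, rx, ry, rz
```

```bash
python3 - <<'E'
from h import *
s=env.observe();p0=s["position"];R0=s["tool_rot"];print(s["q"],p0,R0.round(3),s["grip_width"])
e=np.array([.532,.3625,.25])
o,p,R=rows(p0,R0,[p0+(e-p0)*k/8 for k in range(1,9)],0);print(o[0],p)
print(np.degrees(np.arctan2(R0[1,1],R0[0,1])))
E
```

```text
[-8.08036757e+01  2.18069140e+01  7.43339967e+01 -1.27899213e-03
  8.38566221e+01 -1.23361128e+01] [ 0.20185426 -0.51161841  0.21733021] [[ 0.93   0.367 -0.   ]
 [ 0.367 -0.93  -0.   ]
 [-0.     0.    -1.   ]] 0.08548452906020346
([0.0785, -0.0865, -0.0041], 0) [0.53198487 0.36245296 0.24998499]
-68.46742597408328
```

All seven keys are needed per row.

>>> play_rows(
  commands=[
    {"grip":1,"x":0,"y":0,"z":-0.03,"rx":0,"ry":0,"rz":-0.186},
    {"grip":1,"x":0.0415,"y":-0.0315,"z":0,"rx":0,"ry":0,"rz":-0.186},
    {"grip":1,"x":0.0465,"y":-0.023,"z":0,"rx":0,"ry":0,"rz":-0.186},
    {"grip":1,"x":0.05,"y":-0.014,"z":0,"rx":0,"ry":0,"rz":-0.186},
    {"grip":1,"x":0.0515,"y":-0.0045,"z":0,"rx":0,"ry":0,"rz":-0.186},
    {"grip":1,"x":0.0515,"y":0.005,"z":0,"rx":0,"ry":0,"rz":-0.186},
    {"grip":1,"x":0.05,"y":0.0145,"z":0,"rx":0,"ry":0,"rz":-0.186},
    {"grip":1,"x":0.0465,"y":0.0235,"z":0,"rx":0,"ry":0,"rz":-0.186},
    {"grip":1,"x":0.041,"y":0.0315,"z":0,"rx":0,"ry":0,"rz":-0.186},
    {"grip":1,"x":0.0345,"y":0.0385,"z":0,"rx":0,"ry":0,"rz":-0.186},
    {"grip":1,"x":0.027,"y":0.0445,"z":0,"rx":0,"ry":0,"rz":-0.186},
    {"grip":1,"x":0.018,"y":0.0485,"z":0,"rx":0,"ry":0,"rz":-0.186},
  ],
  squeeze=20,
)

```text
time_s: 3.0
position: [0.4044, 0.0238, 0.2476]
tool_rot: [[-0.864, 0.503, 0.001], [0.503, 0.864, -0.0], [-0.001, 0.0, -1.0]]
ft_force: [0.6, -0.4, -0.1]
grip_width: 0.0002
```

```bash
python3 - <<'E'
from h import *
s=env.observe();p0=s["position"];R0=s["tool_rot"];print(s["q"],p0,R0.round(3),s["grip_width"],s["ft_force"])
e=np.array([.532,.3625,.25])
o,p,R=rows(p0,R0,[p0+(e-p0)*k/8 for k in range(1,9)],0);print(o[0],p)
print(np.degrees(np.arctan2(R0[1,1],R0[0,1])))
E
```

```text
[-1.34898943e+01  5.56429245e+00  9.15384411e+01 -3.35875304e-03
  8.28487319e+01 -7.32605410e+01] [0.40439107 0.02380716 0.24758371] [[-0.864  0.503  0.001]
 [ 0.503  0.864 -0.   ]
 [-0.001  0.    -1.   ]] 0.00022562236772925203 [ 0.62306763 -0.39871956 -0.10152749]
([0.0075, 0.0446, -0.0003], 0) [0.53197225 0.36253516 0.25000097]
59.771067850170006
```

>>> play_rows(
  commands=[
    {"grip":1,"x":0.0075,"y":0.0445,"z":0,"rx":0,"ry":0,"rz":0},
    {"grip":1,"x":0.0075,"y":0.0445,"z":0,"rx":0,"ry":0,"rz":0},
    {"grip":1,"x":0.0075,"y":0.0445,"z":0,"rx":0,"ry":0,"rz":0},
    {"grip":1,"x":0.0075,"y":0.0445,"z":0,"rx":0,"ry":0,"rz":0},
    {"grip":1,"x":0.0075,"y":0.0445,"z":0,"rx":0,"ry":0,"rz":0},
    {"grip":1,"x":0.0075,"y":0.0445,"z":0,"rx":0,"ry":0,"rz":0},
    {"grip":1,"x":0.0075,"y":0.0445,"z":0,"rx":0,"ry":0,"rz":0},
    {"grip":1,"x":0.0075,"y":0.0445,"z":0,"rx":0,"ry":0,"rz":0},
    {"grip":1,"x":0,"y":0,"z":0,"rx":0,"ry":0,"rz":0},
  ],
)

```text
time_s: 4.12
position: [0.5336, 0.3613, 0.246]
tool_rot: [[-0.862, 0.507, -0.001], [0.507, 0.862, -0.0], [0.001, -0.001, -1.0]]
ft_force: [0.2, -0.1, -0.0]
grip_width: 0.0002
```

```bash
python3 - <<'E'
from h import *
s=env.observe();print(s["q"],s["position"],s["ft_force"])
c=optics.get_image("scene");cv2.imwrite("pics/s2.png",c["color"])
E
```

```text
[ 2.35860539e+01  3.08939115e+01  5.43455988e+01  1.56225067e-02
  9.48266704e+01 -3.59795185e+01] [0.53362329 0.36127082 0.2459646 ] [ 0.23070764 -0.05596158 -0.00848471]
```

View pics/s2.png

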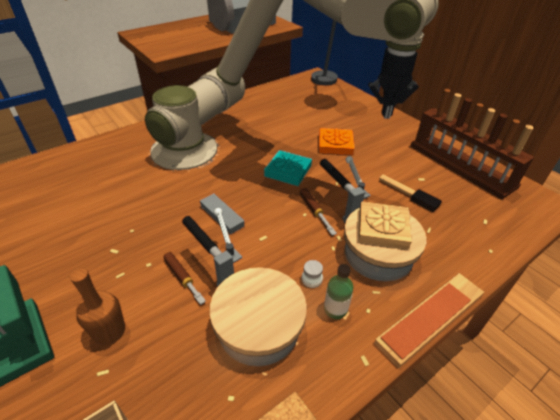

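>>> play_rows(
  commands=[
    {"grip":1,"x":0,"y":0,"z":0.035,"rx":0,"ry":0,"rz":0},
    {"grip":1,"x":0,"y":0,"z":0.035,"rx":0,"ry":0,"rz":0},
    {"grip":1,"x":0,"y":0,"z":0.035,"rx":0,"ry":0,"rz":0},
    {"grip":1,"x":0,"y":0,"z":0.033,"rx":0,"ry":0,"rz":0},
    {"grip":1,"x":0,"y":0,"z":0,"rx":0,"ry":0,"rz":0},
    {"grip":1,"x":0,"y":0,"z":0,"rx":0,"ry":0,"rz":0},
  ],
)

```text
time_s: 4.92
position: [0.5342, 0.3589, 0.1112]
tool_rot: [[-0.861, 0.509, 0.002], [0.509, 0.861, 0.001], [-0.002, 0.002, -1.0]]
ft_force: [-0.7, 0.3, 0.3]
grip_width: 0.0
```

```bash
python3 - <<'E'
from h import *
s=env.observe();print(s["position"],s["ft_force"])
p=s["position"][:2]-np.array([.4995,.307]);n=np.array([.507,.862]);d=np.array([-.862,.507]);print("along lever",p@d,"out",p@n)
for c,(r,cc) in(("scene",(110,290)),("top",(150,150))):
    im=optics.get_image(c)["color"];cv2.imwrite(f"pics/{c}3.png",cv2.resize(im[r:r+110,cc:cc+130],None,fx=5,fy=5,interpolation=cv2.INTER_CUBIC))
E
```

```text
[0.53417477 0.35885487 0.11120614] [-0.7147655   0.29512824  0.34637444]
along lever -0.003599235938784657 out 0.062279009455701376
```

View pics/scene3.png

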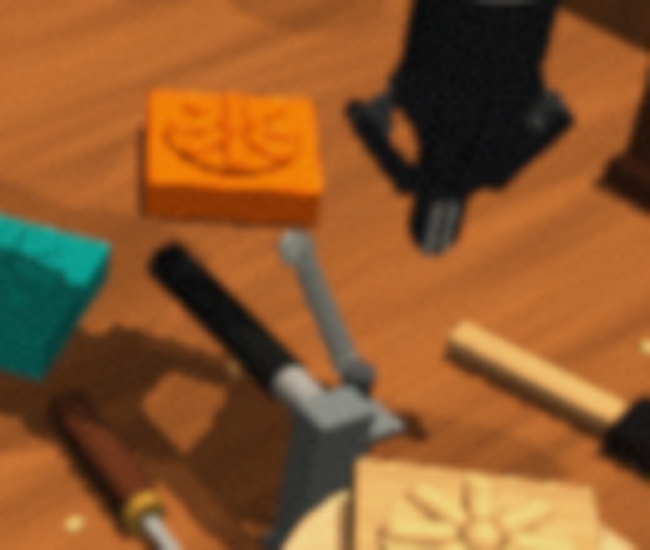

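View pics/top3.png

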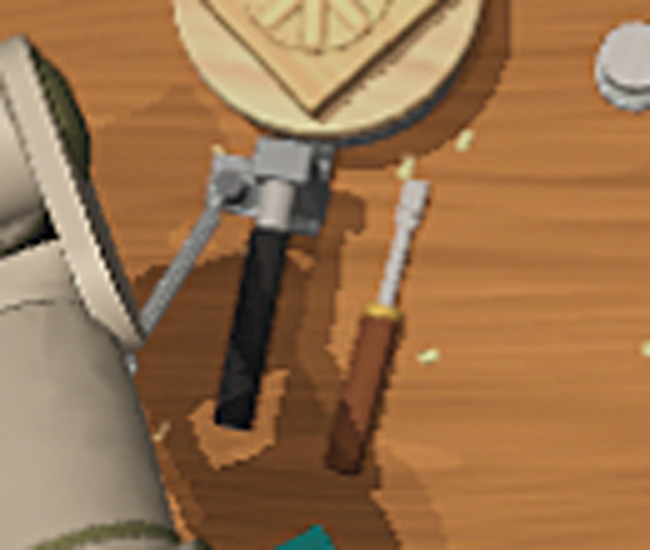

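>>> play_rows(
  commands=[
    {"grip":1,"x":0.003,"y":-0.015,"z":0.004,"rx":0,"ry":0,"rz":0},
    {"grip":1,"x":0,"y":-0.015,"z":0,"rx":0,"ry":0,"rz":0},
    {"grip":1,"x":0,"y":-0.006,"z":0,"rx":0,"ry":0,"rz":0},
    {"grip":1,"x":0,"y":-0.003,"z":0,"rx":0,"ry":0,"rz":0},
    {"grip":1,"x":0,"y":0,"z":0,"rx":0,"ry":0,"rz":0},
  ],
)

```text
time_s: 5.65
position: [0.5113, 0.3272, 0.1057]
tool_rot: [[-0.861, 0.509, 0.001], [0.509, 0.861, 0.0], [-0.0, 0.001, -1.0]]
ft_force: [0.2, 0.7, -0.8]
grip_width: -0.0001
```

```bash
python3 - <<'E'
from h import *
s=env.observe();print(s["position"],s["ft_force"])
p=s["position"][:2]-np.array([.4995,.307]);n=np.array([.507,.862]);d=np.array([-.862,.507]);print("along lever",p@d,"out",p@n)
for c,(r,cc) in(("scene",(110,290)),):
    im=optics.get_image(c)["color"];cv2.imwrite(f"pics/{c}4.png",cv2.resize(im[r:r+110,cc:cc+130],None,fx=5,fy=5,interpolation=cv2.INTER_CUBIC))
E
```

```text
[0.51131833 0.32719987 0.1056505 ] [ 0.2182223   0.66717243 -0.8429853 ]
along lever 5.3939905638952096e-05 out 0.023404182614488372
```

View pics/scene4.png

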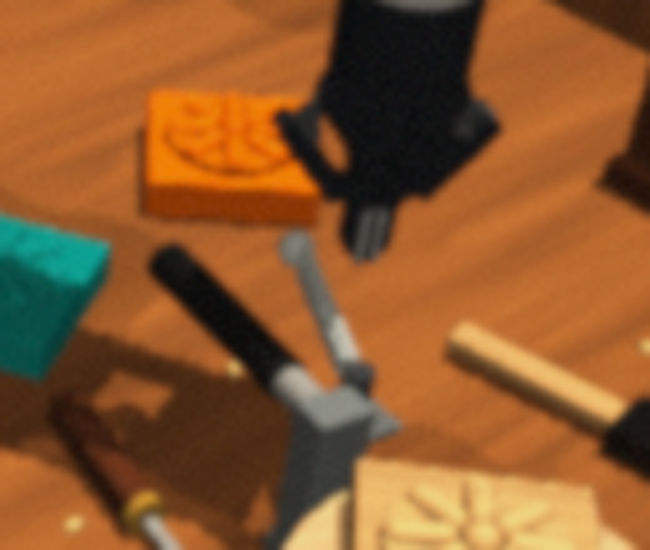

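>>> play_rows(
  commands=[
    {"grip":1,"x":0,"y":-0.002,"z":0,"rx":0,"ry":0,"rz":0},
    {"grip":1,"x":0,"y":-0.002,"z":0,"rx":0,"ry":0,"rz":0},
    {"grip":1,"x":0,"y":-0.002,"z":0,"rx":0,"ry":0,"rz":0},
    {"grip":1,"x":0,"y":-0.001,"z":0,"rx":0,"ry":0,"rz":0},
    {"grip":1,"x":0,"y":0,"z":0,"rx":0,"ry":0,"rz":0},
  ],
)

```text
time_s: 6.32
position: [0.5075, 0.3209, 0.1054]
tool_rot: [[-0.861, 0.509, 0.0], [0.509, 0.861, 0.0], [0.0, 0.0, -1.0]]
ft_force: [-0.4, 0.6, -0.3]
grip_width: -0.0005
```

>>> play_rows(
  commands=[
    {"grip":1,"x":0,"y":-0.001,"z":0,"rx":0,"ry":0,"rz":0},
    {"grip":1,"x":0,"y":-0.001,"z":0,"rx":0,"ry":0,"rz":0},
    {"grip":1,"x":0,"y":0,"z":0,"rx":0,"ry":0,"rz":0},
  ],
)

```text
time_s: 6.7
position: [0.5065, 0.3192, 0.1054]
tool_rot: [[-0.861, 0.509, 0.0], [0.509, 0.861, 0.0], [-0.0, 0.0, -1.0]]
ft_force: [0.6, 1.0, 0.2]
grip_width: -0.0
```

>>> play_rows(
  commands=[
    {"grip":1,"x":0,"y":-0.001,"z":0,"rx":0,"ry":0,"rz":0},
    {"grip":1,"x":0,"y":-0.001,"z":0,"rx":0,"ry":0,"rz":0},
    {"grip":1,"x":0,"y":0,"z":0,"rx":0,"ry":0,"rz":0},
  ],
)

```text
time_s: 7.08
position: [0.5054, 0.3175, 0.1054]
tool_rot: [[-0.861, 0.509, 0.0], [0.509, 0.861, 0.0], [-0.0, 0.0, -1.0]]
ft_force: [0.1, 0.1, -0.0]
grip_width: -0.0003
```

>>> play_rows(
  commands=[
    {"grip":1,"x":0,"y":-0.001,"z":0,"rx":0,"ry":0,"rz":0},
    {"grip":1,"x":0,"y":-0.001,"z":0,"rx":0,"ry":0,"rz":0},
    {"grip":1,"x":0,"y":0,"z":0,"rx":0,"ry":0,"rz":0},
  ],
)

```text
time_s: 7.45
position: [0.5044, 0.3158, 0.1053]
tool_rot: [[-0.861, 0.509, -0.0], [0.509, 0.861, -0.0], [0.0, -0.0, -1.0]]
ft_force: [0.1, -0.2, -0.0]
grip_width: -0.0
```

```bash
python3 - <<'E'
from h import *
s=env.observe();print(s["position"],s["ft_force"])
for c,(r,cc) in(("scene",(110,290)),):
    im=optics.get_image(c)["color"];cv2.imwrite(f"pics/{c}5.png",cv2.resize(im[r:r+110,cc:cc+130],None,fx=5,fy=5,interpolation=cv2.INTER_CUBIC))
E
```

```text
[0.50442218 0.31576815 0.10532113] [ 0.09961014 -0.19812777 -0.0437727 ]
```

View pics/scene5.png

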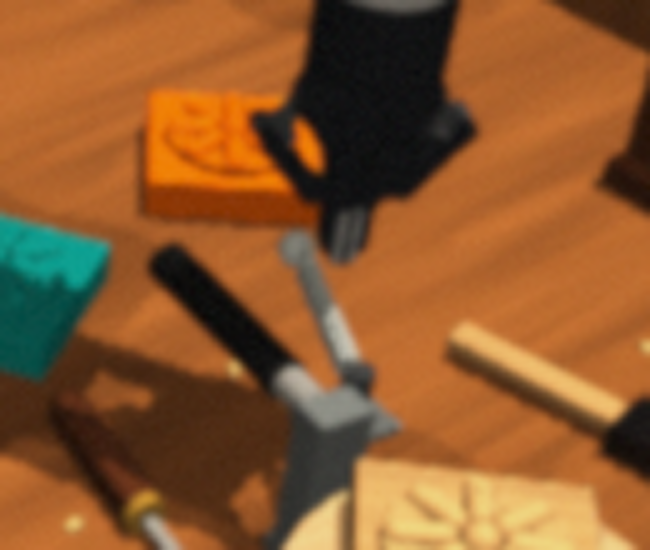

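>>> play_rows(
  commands=[
    {"grip":1,"x":0,"y":-0.001,"z":0,"rx":0,"ry":0,"rz":0},
    {"grip":1,"x":0,"y":-0.001,"z":0,"rx":0,"ry":0,"rz":0},
    {"grip":1,"x":0,"y":0,"z":0,"rx":0,"ry":0,"rz":0},
  ],
)

```text
time_s: 7.88
position: [0.5034, 0.314, 0.1053]
tool_rot: [[-0.861, 0.509, -0.0], [0.509, 0.861, -0.0], [-0.0, -0.0, -1.0]]
ft_force: [-0.0, -0.1, 0.3]
grip_width: 0.0002
```

>>> play_rows(
  commands=[
    {"grip":1,"x":0,"y":-0.001,"z":0,"rx":0,"ry":0,"rz":0},
    {"grip":1,"x":0,"y":-0.001,"z":0,"rx":0,"ry":0,"rz":0},
    {"grip":1,"x":0,"y":0,"z":0,"rx":0,"ry":0,"rz":0},
  ],
)

```text
time_s: 8.25
position: [0.5024, 0.3123, 0.1053]
tool_rot: [[-0.861, 0.509, -0.0], [0.509, 0.861, -0.0], [0.0, -0.0, -1.0]]
ft_force: [-0.2, 0.5, -1.0]
grip_width: 0.0001
```

```bash
python3 - <<'E'
from h import *
im,W=cloud("scene");np.save("s6.npy",W);np.save("s6c.npy",im["color"])
im=im["color"];cv2.imwrite("pics/scene6.png",cv2.resize(im[135:195,325:385],None,fx=10,fy=10,interpolation=cv2.INTER_CUBIC))
# finger cloud in tool frame
s=env.observe();p=s["position"];R=s["tool_rot"]
L=(W-p)@R
m=(abs(L[...,0])<.04)&(abs(L[...,1])<.06)&(L[...,2]>-.08)&(L[...,2]<.03)
P=L[m];
for a in np.arange(-.08,.03,.01):
    q=P[(P[:,2]>=a)&(P[:,2]<a+.01)]
    if len(q):print(round(a,3),len(q),q.min(0).round(3),q.max(0).round(3))
E
```

```text
-0.08 83 [-0.019 -0.047 -0.08 ] [ 0.011  0.043 -0.07 ]
-0.07 96 [-0.017 -0.037 -0.07 ] [ 0.009  0.034 -0.06 ]
-0.06 40 [-0.018 -0.029 -0.06 ] [ 0.001  0.026 -0.051]
-0.05 35 [-0.016 -0.016 -0.05 ] [ 0.004  0.011 -0.04 ]
-0.04 30 [-0.015 -0.015 -0.039] [ 0.001  0.012 -0.03 ]
-0.03 31 [-0.017 -0.016 -0.029] [ 0.006  0.011 -0.02 ]
-0.02 10 [-0.027 -0.012 -0.019] [-0.008  0.003 -0.011]
-0.01 64 [-0.037 -0.024 -0.01 ] [ 0.028 -0.007 -0.   ]
-0.0 27 [-0.038 -0.024  0.   ] [ 0.026 -0.015  0.01 ]
```

View pics/scene6.png

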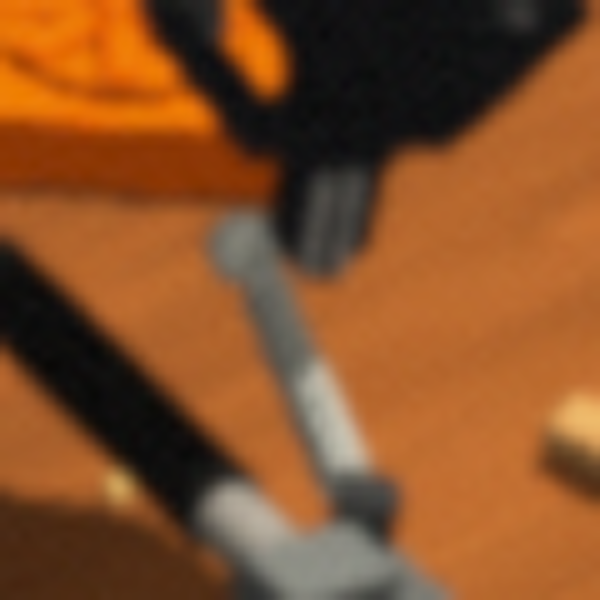

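```bash
python3 - <<'E'
from h import *
W=np.load("s6.npy");C=np.load("s6c.npy")
im=optics.get_image("scene");s=env.observe();p=s["position"];R=s["tool_rot"]
f=210/np.tan(np.radians(im["fov_y"])/2);K=np.array([[f,0,im["cx"]],[0,f,im["cy"]],[0,0,1.]])
T=np.linalg.inv(im["cam_to_world"])
pr=lambda X:cv2.projectPoints(np.array([X],float),cv2.Rodrigues(T[:3,:3])[0],T[:3,3],K,np.array(im["dist_coeffs"]))[0].ravel().round(1)
crop=lambda u:((u-[325,135])*10+5).round()
for n,X in(("tcp",p),("tip",p+R@[0,0,.014]),("press est",[.4995,.307,.105]),("ball",[.4705,.3193,.105]),("pivot",[.585,.252,.105])):print(n,pr(X),crop(pr(X)))
for r in range(150,166):print(r,[(c,*W[r,c].round(3)) for c in range(351,364,3)])
E
```

```text
tcp [355.2 164.3] [307. 298.]
tip [354.4 168.2] [299. 337.]
press est [353.1 164.6] [286. 301.]
ball [349.2 158.4] [247. 239.]
pivot [360.8 186.9] [363. 524.]
150 [(351, np.float64(0.501), np.float64(0.285), np.float64(0.165)), (354, np.float64(0.506), np.float64(0.291), np.float64(0.166)), (357, np.float64(0.511), np.float64(0.299), np.float64(0.165)), (360, np.float64(0.516), np.float64(0.304), np.float64(0.166)), (363, np.float64(0.52), np.float64(0.313), np.float64(0.164))]
151 [(351, np.float64(0.359), np.float64(0.454), np.float64(0.016)), (354, np.float64(0.505), np.float64(0.294), np.float64(0.16)), (357, np.float64(0.512), np.float64(0.298), np.float64(0.163)), (360, np.float64(0.515), np.float64(0.307), np.float64(0.161)), (363, np.float64(0.518), np.float64(0.316), np.float64(0.159))]
152 [(351, np.float64(0.359), np.float64(0.455), np.float64(0.011)), (354, np.float64(0.503), np.float64(0.296), np.float64(0.155)), (357, np.float64(0.51), np.float64(0.301), np.float64(0.157)), (360, np.float64(0.512), np.float64(0.311), np.float64(0.155)), (363, np.float64(0.367), np.float
[... 3565 characters left out ...]
417), np.float64(0.457), np.float64(-0.001))]
164 [(351, np.float64(0.5), np.float64(0.297), np.float64(0.112)), (354, np.float64(0.403), np.float64(0.429), np.float64(-0.002)), (357, np.float64(0.41), np.float64(0.436), np.float64(-0.002)), (360, np.float64(0.414), np.float64(0.446), np.float64(-0.003)), (363, np.float64(0.421), np.float64(0.453), np.float64(-0.001))]
165 [(351, np.float64(0.503), np.float64(0.294), np.float64(0.111)), (354, np.float64(0.407), np.float64(0.424), np.float64(-0.002)), (357, np.float64(0.413), np.float64(0.432), np.float64(-0.002)), (360, np.float64(0.418), np.float64(0.442), np.float64(-0.003)), (363, np.float64(0.425), np.float64(0.449), np.float64(-0.002))]
```

>>> play_rows(
  commands=[
    {"grip":1,"x":0,"y":0.01,"z":0,"rx":0,"ry":0,"rz":0},
    {"grip":1,"x":0,"y":0.01,"z":0,"rx":0,"ry":0,"rz":0},
    {"grip":1,"x":0,"y":0.004,"z":0,"rx":0,"ry":0,"rz":0},
    {"grip":1,"x":0,"y":0,"z":0.01,"rx":0,"ry":0,"rz":0},
    {"grip":1,"x":0,"y":0,"z":0.01,"rx":0,"ry":0,"rz":0},
    {"grip":1,"x":0,"y":0,"z":0.004,"rx":0,"ry":0,"rz":0},
    {"grip":1,"x":0,"y":0,"z":0,"rx":0,"ry":0,"rz":0},
  ],
)

```text
time_s: 9.22
position: [0.5145, 0.3329, 0.0809]
tool_rot: [[-0.861, 0.509, -0.001], [0.509, 0.861, -0.0], [0.001, -0.001, -1.0]]
ft_force: [0.4, -0.2, -0.1]
grip_width: -0.0004
```

```bash
python3 - <<'E'
from h import *
im,W=cloud("scene")
s=env.observe();p=s["position"];R=s["tool_rot"];print(p,s["ft_force"])
L=(W-p)@R
m=(abs(L[...,0])<.03)&(abs(L[...,1])<.03)&(L[...,2]>-.08)&(L[...,2]<.03)
P=L[m]
for a in np.arange(-.06,.03,.005):
    q=P[(P[:,2]>=a)&(P[:,2]<a+.005)]
    if len(q):print(round(a,3),len(q),q.min(0).round(3),q.max(0).round(3))
im=im["color"];cv2.imwrite("pics/scene7.png",cv2.resize(im[135:195,325:385],None,fx=10,fy=10,interpolation=cv2.INTER_CUBIC))
E
```

```text
[0.51465488 0.33296838 0.08128883] [-0.13989917  0.13606186  0.20161294]
-0.06 25 [-0.017 -0.028 -0.06 ] [ 0.007  0.025 -0.056]
-0.055 14 [-0.016 -0.017 -0.055] [-0.006  0.016 -0.05 ]
-0.05 12 [-0.014 -0.015 -0.049] [-0.006  0.004 -0.045]
-0.045 19 [-0.015 -0.015 -0.045] [ 0.005  0.011 -0.04 ]
-0.04 12 [-0.016 -0.015 -0.039] [ 0.001  0.011 -0.035]
-0.035 13 [-0.015 -0.016 -0.035] [-0.003  0.012 -0.031]
-0.03 18 [-0.013 -0.015 -0.029] [ 0.004  0.012 -0.026]
-0.025 15 [-0.014 -0.028 -0.025] [ 0.026  0.009 -0.02 ]
-0.02 10 [-0.014 -0.014 -0.019] [-0.007  0.01  -0.015]
-0.015 4 [-0.012 -0.008 -0.015] [-0.002  0.004 -0.011]
```

View pics/scene7.png

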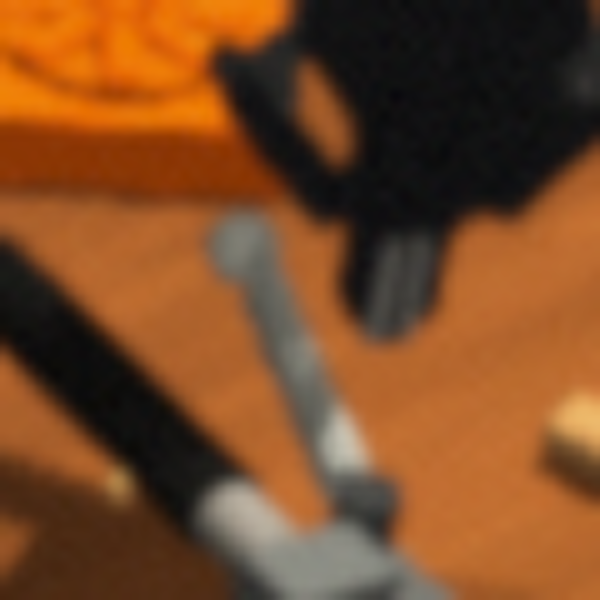

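>>> play_rows(
  commands=[
    {"grip":1,"x":0,"y":-0.005,"z":0.004,"rx":0,"ry":0,"rz":0},
    {"grip":1,"x":0,"y":-0.004,"z":0,"rx":0,"ry":0,"rz":0},
    {"grip":1,"x":0,"y":-0.002,"z":0,"rx":0,"ry":0,"rz":0},
    {"grip":1,"x":0,"y":-0.001,"z":0,"rx":0,"ry":0,"rz":0},
    {"grip":1,"x":0,"y":-0.001,"z":0,"rx":0,"ry":0,"rz":0},
    {"grip":1,"x":0,"y":0,"z":0,"rx":0,"ry":0,"rz":0},
  ],
)

```text
time_s: 10.02
position: [0.508, 0.3219, 0.0774]
tool_rot: [[-0.861, 0.509, 0.0], [0.509, 0.861, 0.0], [-0.0, 0.0, -1.0]]
ft_force: [0.9, -0.2, 0.1]
grip_width: 0.0002
```

>>> play_rows(
  commands=[
    {"grip":1,"x":0,"y":-0.001,"z":0,"rx":0,"ry":0,"rz":0},
    {"grip":1,"x":0,"y":-0.001,"z":0,"rx":0,"ry":0,"rz":0},
    {"grip":1,"x":0,"y":0,"z":0,"rx":0,"ry":0,"rz":0},
  ],
)

```text
time_s: 10.4
position: [0.507, 0.3201, 0.0773]
tool_rot: [[-0.861, 0.509, -0.0], [0.509, 0.861, -0.0], [0.0, -0.0, -1.0]]
ft_force: [-0.6, 0.6, 0.0]
grip_width: -0.0003
```

>>> play_rows(
  commands=[
    {"grip":1,"x":0,"y":-0.001,"z":0,"rx":0,"ry":0,"rz":0},
    {"grip":1,"x":0,"y":-0.001,"z":0,"rx":0,"ry":0,"rz":0},
    {"grip":1,"x":0,"y":0,"z":0,"rx":0,"ry":0,"rz":0},
  ],
)

```text
time_s: 10.78
position: [0.5062, 0.3187, 0.0774]
tool_rot: [[-0.861, 0.509, 0.001], [0.509, 0.861, 0.001], [-0.0, 0.001, -1.0]]
ft_force: [0.3, 2.2, -0.3]
grip_width: -0.0
```

>>> play_rows(
  commands=[
    {"grip":1,"x":0.0004,"y":-0.002,"z":0,"rx":0,"ry":0,"rz":-0.02},
    {"grip":1,"x":0.0004,"y":-0.002,"z":0,"rx":0,"ry":0,"rz":-0.02},
    {"grip":1,"x":0.0004,"y":-0.002,"z":0,"rx":0,"ry":0,"rz":-0.02},
    {"grip":1,"x":0.0004,"y":-0.002,"z":0,"rx":0,"ry":0,"rz":-0.02},
    {"grip":1,"x":0,"y":0,"z":0,"rx":0,"ry":0,"rz":0},
  ],
)

```text
time_s: 11.4
position: [0.5009, 0.3121, 0.0774]
tool_rot: [[-0.899, 0.438, 0.0], [0.438, 0.899, 0.0], [-0.0, 0.0, -1.0]]
ft_force: [3.6, 2.0, -1.2]
grip_width: -0.0001
```

```bash
python3 - <<'E'
from h import *
s=env.observe();p=s["position"];R=s["tool_rot"];print(p,s["ft_force"],s["ft_force"]@R)
im=optics.get_image("scene")["color"];cv2.imwrite("pics/scene8.png",cv2.resize(im[135:195,325:385],None,fx=10,fy=10,interpolation=cv2.INTER_CUBIC))
E
```

```text
[0.50088679 0.31205062 0.07742057] [ 3.56997949  2.02726858 -1.2438511 ] [-2.31985018  3.38652662  1.24558003]
```

View pics/scene8.png

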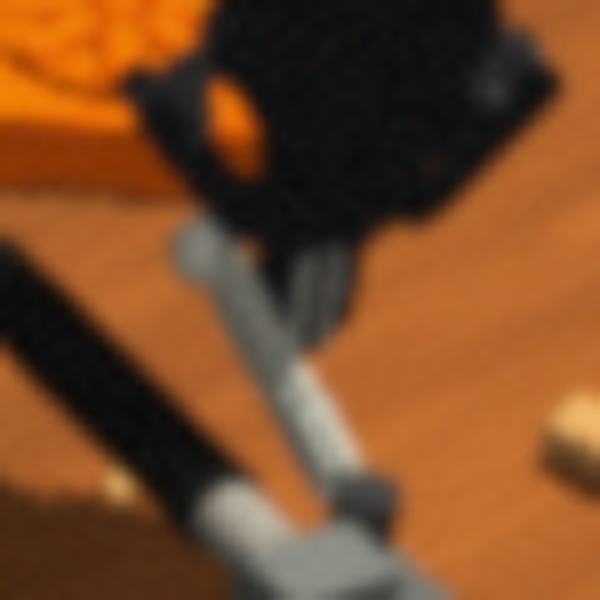

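>>> play_rows(
  commands=[
    {"grip":1,"x":0.0003,"y":-0.002,"z":0,"rx":0,"ry":0,"rz":-0.02},
    {"grip":1,"x":0.0003,"y":-0.002,"z":0,"rx":0,"ry":0,"rz":-0.02},
    {"grip":1,"x":0.0003,"y":-0.002,"z":0,"rx":0,"ry":0,"rz":-0.02},
    {"grip":1,"x":0.0003,"y":-0.002,"z":0,"rx":0,"ry":0,"rz":-0.02},
    {"grip":1,"x":0.0003,"y":-0.002,"z":0,"rx":0,"ry":0,"rz":-0.02},
    {"grip":1,"x":0.0003,"y":-0.002,"z":0,"rx":0,"ry":0,"rz":-0.02},
    {"grip":1,"x":0.0003,"y":-0.002,"z":0,"rx":0,"ry":0,"rz":-0.02},
    {"grip":1,"x":0,"y":0,"z":0,"rx":0,"ry":0,"rz":0},
  ],
)

```text
time_s: 12.45
position: [0.4934, 0.3001, 0.0774]
tool_rot: [[-0.951, 0.308, 0.0], [0.308, 0.951, 0.0], [-0.0, 0.0, -1.0]]
ft_force: [4.2, 2.7, -0.4]
grip_width: 0.0
```

```bash
cat > st.py <<'E'
from h import *
s=env.observe();p=s["position"];R=s["tool_rot"];print(s["time_s"],p,s["ft_force"]@R,"yaw in",np.radians(np.degrees(np.arctan2(R[0,1]*-1,R[1,1]))+30.6))
E
python3 st.py
```

```text
12.45 [0.49343731 0.30011275 0.07739824] [-3.19144177  3.86091315  0.43180836] yaw in 0.22097776324103974
```

>>> play_rows(
  commands=[
    {"grip":1,"x":0,"y":-0.002,"z":0,"rx":0,"ry":0,"rz":-0.02},
    {"grip":1,"x":0,"y":-0.002,"z":0,"rx":0,"ry":0,"rz":-0.02},
    {"grip":1,"x":0,"y":-0.001,"z":0,"rx":0,"ry":0,"rz":-0.01},
    {"grip":1,"x":0,"y":0,"z":0,"rx":0,"ry":0,"rz":0},
  ],
)

```text
time_s: 12.95
position: [0.4912, 0.2956, 0.0773]
tool_rot: [[-0.966, 0.26, -0.001], [0.26, 0.966, 0.001], [0.001, 0.0, -1.0]]
ft_force: [0.8, 4.5, -0.0]
grip_width: -0.0004
```

```bash
python3 st.py
```

```text
12.95 [0.49124204 0.29563781 0.07733661] [0.40110947 4.58491817 0.04278549] yaw in 0.27093186517751733
```

>>> play_rows(
  commands=[
    {"grip":1,"x":0,"y":-0.001,"z":0,"rx":0,"ry":0,"rz":-0.01},
    {"grip":1,"x":0,"y":-0.001,"z":0,"rx":0,"ry":0,"rz":-0.01},
    {"grip":1,"x":0,"y":0,"z":0,"rx":0,"ry":0,"rz":0},
  ],
)

```text
time_s: 13.32
position: [0.4904, 0.2938, 0.0773]
tool_rot: [[-0.971, 0.241, -0.002], [0.241, 0.971, 0.001], [0.002, 0.0, -1.0]]
ft_force: [-0.9, 6.4, 1.5]
grip_width: -0.0003
```

```bash
python3 st.py
```

```text
13.325 [0.49042307 0.2938448  0.07734619] [ 2.42207188  6.02114252 -1.49929009] yaw in 0.29101606590742457
```

>>> play_rows(
  commands=[
    {"grip":1,"x":0.0003,"y":-0.001,"z":0,"rx":0,"ry":0,"rz":-0.01},
    {"grip":1,"x":0.0003,"y":-0.001,"z":0,"rx":0,"ry":0,"rz":-0.01},
    {"grip":1,"x":0,"y":0,"z":0,"rx":0,"ry":0,"rz":0},
  ],
)

```text
time_s: 13.7
position: [0.4896, 0.292, 0.0774]
tool_rot: [[-0.975, 0.221, -0.001], [0.221, 0.975, 0.001], [0.001, 0.001, -1.0]]
ft_force: [1.3, 5.7, -0.6]
grip_width: 0.0001
```

```bash
python3 st.py
```

```text
13.7 [0.4896414  0.29198643 0.07735798] [-0.03813062  5.8178609   0.63313626] yaw in 0.31099798891198027
```

>>> play_rows(
  commands=[
    {"grip":1,"x":0.0002,"y":-0.001,"z":0,"rx":0,"ry":0,"rz":-0.01},
    {"grip":1,"x":0,"y":0,"z":0,"rx":0,"ry":0,"rz":0},
  ],
)

```text
time_s: 13.95
position: [0.4892, 0.2911, 0.0774]
tool_rot: [[-0.977, 0.211, -0.001], [0.211, 0.977, 0.001], [0.001, 0.001, -1.0]]
ft_force: [0.8, 6.0, -0.4]
grip_width: 0.0
```

```bash
python3 st.py
```

```text
13.95 [0.48924716 0.29110566 0.0773655 ] [0.45555617 6.07587166 0.36837496] yaw in 0.3209974045327398
```

>>> play_rows(
  commands=[
    {"grip":1,"x":0,"y":-0.001,"z":0,"rx":0,"ry":0,"rz":-0.005},
    {"grip":1,"x":0,"y":0,"z":0,"rx":0,"ry":0,"rz":0},
  ],
)

```text
time_s: 14.2
position: [0.4891, 0.2907, 0.0774]
tool_rot: [[-0.978, 0.207, -0.001], [0.207, 0.978, 0.002], [0.001, 0.002, -1.0]]
ft_force: [1.0, 9.0, -0.3]
grip_width: -0.0002
```

```bash
python3 st.py
```

```text
14.2 [0.48909228 0.29071563 0.07739654] [0.90575706 9.04742538 0.32931715] yaw in 0.3259332046944184
```

>>> play_rows(
  commands=[
    {"grip":1,"x":0,"y":-0.001,"z":0,"rx":0,"ry":0,"rz":0},
    {"grip":1,"x":0,"y":0,"z":0,"rx":0,"ry":0,"rz":0},
  ],
)

```text
time_s: 14.45
position: [0.4891, 0.2905, 0.0775]
tool_rot: [[-0.978, 0.207, -0.0], [0.207, 0.978, 0.004], [0.001, 0.004, -1.0]]
ft_force: [2.1, 12.7, -1.6]
grip_width: -0.0001
```

```bash
python3 st.py
```

```text
14.45 [0.48905974 0.29050045 0.0774548 ] [ 0.53006584 12.86601819  1.62262703] yaw in 0.3259169891527768
```

>>> play_rows(
  commands=[
    {"grip":1,"x":0,"y":0.0004,"z":0,"rx":0,"ry":0,"rz":0},
    {"grip":1,"x":0,"y":0,"z":0,"rx":0,"ry":0,"rz":0},
    {"grip":1,"x":0,"y":0,"z":0,"rx":0,"ry":0,"rz":0},
    {"grip":1,"x":0,"y":0,"z":0,"rx":0,"ry":0,"rz":0},
    {"grip":1,"x":0,"y":0,"z":0,"rx":0,"ry":0,"rz":0},
    {"grip":1,"x":0,"y":0,"z":0,"rx":0,"ry":0,"rz":0},
    {"grip":1,"x":0,"y":0,"z":0,"rx":0,"ry":0,"rz":0},
    {"grip":1,"x":0,"y":0,"z":0,"rx":0,"ry":0,"rz":0},
    {"grip":1,"x":0,"y":0,"z":0,"rx":0,"ry":0,"rz":0},
    {"grip":1,"x":0,"y":0,"z":0,"rx":0,"ry":0,"rz":0},
  ],
)

```text
time_s: 15.7
position: [0.4891, 0.2906, 0.0774]
tool_rot: [[-0.978, 0.207, -0.0], [0.207, 0.978, 0.003], [0.001, 0.003, -1.0]]
ft_force: [1.1, 10.8, -1.2]
grip_width: 0.0002
```

```bash
python3 st.py; python3 - <<'E'
from h import *
im=optics.get_image("scene")["color"];cv2.imwrite("pics/scene9.png",cv2.resize(im[135:195,325:385],None,fx=10,fy=10,interpolation=cv2.INTER_CUBIC))
E
```

```text
15.7 [0.48909366 0.29058942 0.07742512] [ 1.12106296 10.84490421  1.22425645] yaw in 0.3259714950228126
```

View pics/scene9.png

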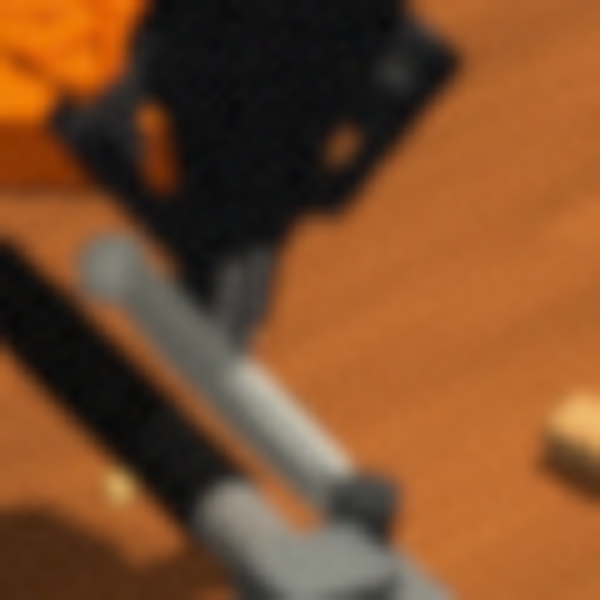

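>>> play_rows(
  commands=[
    {"grip":1,"x":0,"y":0,"z":0,"rx":0,"ry":0,"rz":0},
    {"grip":1,"x":0,"y":0,"z":0,"rx":0,"ry":0,"rz":0},
    {"grip":1,"x":0,"y":0,"z":0,"rx":0,"ry":0,"rz":0},
    {"grip":1,"x":0,"y":0,"z":0,"rx":0,"ry":0,"rz":0},
    {"grip":1,"x":0,"y":0,"z":0,"rx":0,"ry":0,"rz":0},
    {"grip":1,"x":0,"y":0,"z":0,"rx":0,"ry":0,"rz":0},
    {"grip":1,"x":0,"y":0,"z":0,"rx":0,"ry":0,"rz":0},
    {"grip":1,"x":0,"y":0,"z":0,"rx":0,"ry":0,"rz":0},
    {"grip":1,"x":0,"y":0,"z":0,"rx":0,"ry":0,"rz":0},
    {"grip":1,"x":0,"y":0,"z":0,"rx":0,"ry":0,"rz":0},
  ],
)

```text
time_s: 17.0
position: [0.4891, 0.2906, 0.0774]
tool_rot: [[-0.978, 0.207, -0.0], [0.207, 0.978, 0.003], [0.001, 0.003, -1.0]]
ft_force: [1.9, 10.7, -1.3]
grip_width: 0.0001
```

>>> play_rows(
  commands=[
    {"grip":1,"x":0,"y":0.0016,"z":0,"rx":0,"ry":0,"rz":0.01},
    {"grip":1,"x":-0.0003,"y":0.002,"z":0,"rx":0,"ry":0,"rz":0.02},
    {"grip":1,"x":-0.0003,"y":0.002,"z":0,"rx":0,"ry":0,"rz":0.02},
    {"grip":1,"x":-0.0003,"y":0.002,"z":0,"rx":0,"ry":0,"rz":0.02},
    {"grip":1,"x":-0.0003,"y":0.002,"z":0,"rx":0,"ry":0,"rz":0.02},
    {"grip":1,"x":-0.0003,"y":0.002,"z":0,"rx":0,"ry":0,"rz":0.02},
    {"grip":1,"x":-0.0003,"y":0.002,"z":0,"rx":0,"ry":0,"rz":0.02},
    {"grip":1,"x":-0.0003,"y":0.002,"z":0,"rx":0,"ry":0,"rz":0.02},
  ],
)

```text
time_s: 18.0
position: [0.4956, 0.3037, 0.0773]
tool_rot: [[-0.936, 0.352, -0.001], [0.352, 0.936, 0.0], [0.001, -0.0, -1.0]]
ft_force: [0.9, 4.3, 0.1]
grip_width: -0.0002
```

```bash
python3 st.py
```

```text
18.0 [0.49559661 0.30366904 0.07733053] [ 0.64502024  4.38654165 -0.10650778] yaw in 0.17425235763988978
```

Force still in contact (4.4 N), lever following. Continue out, slowing near release.

>>> play_rows(
  commands=[
    {"grip":1,"x":-0.0003,"y":0.002,"z":0,"rx":0,"ry":0,"rz":0.02},
    {"grip":1,"x":-0.0003,"y":0.002,"z":0,"rx":0,"ry":0,"rz":0.02},
    {"grip":1,"x":-0.0003,"y":0.002,"z":0,"rx":0,"ry":0,"rz":0.02},
    {"grip":1,"x":-0.0003,"y":0.002,"z":0,"rx":0,"ry":0,"rz":0.02},
    {"grip":1,"x":-0.0003,"y":0.002,"z":0,"rx":0,"ry":0,"rz":0.02},
    {"grip":1,"x":-0.0003,"y":0.002,"z":0,"rx":0,"ry":0,"rz":0.02},
    {"grip":1,"x":-0.0002,"y":0.001,"z":0,"rx":0,"ry":0,"rz":0.01},
  ],
)

```text
time_s: 18.88
position: [0.503, 0.3146, 0.0773]
tool_rot: [[-0.883, 0.47, -0.0], [0.47, 0.883, -0.0], [-0.0, -0.0, -1.0]]
ft_force: [0.5, 3.4, 0.2]
grip_width: 0.0002
```

```bash
python3 st.py
```

```text
18.875 [0.50295908 0.31463537 0.07729567] [ 1.14659986  3.20896171 -0.22013505] yaw in 0.04451019157764761
```

>>> play_rows(
  commands=[
    {"grip":1,"x":0,"y":0.001,"z":0,"rx":0,"ry":0,"rz":0.01},
    {"grip":1,"x":0,"y":0.001,"z":0,"rx":0,"ry":0,"rz":0.01},
    {"grip":1,"x":0,"y":0.001,"z":0,"rx":0,"ry":0,"rz":0.01},
    {"grip":1,"x":0,"y":0.001,"z":0,"rx":0,"ry":0,"rz":0},
    {"grip":1,"x":0,"y":0.001,"z":0,"rx":0,"ry":0,"rz":0},
    {"grip":1,"x":0,"y":0.001,"z":0,"rx":0,"ry":0,"rz":0},
    {"grip":1,"x":0,"y":0.001,"z":0,"rx":0,"ry":0,"rz":0},
    {"grip":1,"x":0,"y":0.001,"z":0,"rx":0,"ry":0,"rz":0},
  ],
)

```text
time_s: 19.88
position: [0.5064, 0.3215, 0.0772]
tool_rot: [[-0.868, 0.496, -0.001], [0.496, 0.868, -0.0], [0.001, -0.001, -1.0]]
ft_force: [-0.1, 1.2, -0.4]
grip_width: -0.0001
```

```bash
python3 st.py
```

```text
19.875 [0.50644196 0.32151068 0.07716486] [0.67785704 0.9654219  0.35065113] yaw in 0.015346794652618517
```

>>> play_rows(
  commands=[
    {"grip":1,"x":0,"y":0.001,"z":0,"rx":0,"ry":0,"rz":0},
    {"grip":1,"x":0,"y":0.001,"z":0,"rx":0,"ry":0,"rz":0},
    {"grip":1,"x":0,"y":0.001,"z":0,"rx":0,"ry":0,"rz":0},
    {"grip":1,"x":0,"y":0.003,"z":0,"rx":0,"ry":0,"rz":0},
    {"grip":1,"x":0,"y":0.01,"z":0,"rx":0,"ry":0,"rz":0},
    {"grip":1,"x":0,"y":0.015,"z":0,"rx":0,"ry":0,"rz":0},
    {"grip":1,"x":0,"y":0.015,"z":0,"rx":0,"ry":0,"rz":0},
    {"grip":1,"x":0,"y":0,"z":-0.03,"rx":0,"ry":0,"rz":0},
    {"grip":1,"x":0,"y":0,"z":-0.04,"rx":0,"ry":0,"rz":0},
    {"grip":1,"x":0,"y":0,"z":-0.04,"rx":0,"ry":0,"rz":0},
    {"grip":1,"x":0,"y":0,"z":-0.03,"rx":0,"ry":0,"rz":0},
    {"grip":1,"x":0,"y":0,"z":0,"rx":0,"ry":0,"rz":0},
  ],
)

```text
time_s: 21.38
position: [0.5305, 0.3623, 0.2197]
tool_rot: [[-0.869, 0.496, 0.005], [0.496, 0.869, 0.002], [-0.003, 0.004, -1.0]]
ft_force: [-0.0, 0.7, -0.5]
grip_width: -0.0001
```

```bash
python3 st.py; python3 - <<'E'
from h import *
im=optics.get_image("scene")["color"];a=np.load("scene_c.npy");cv2.imwrite("pics/scene10.png",cv2.resize(np.hstack([a[135:195,325:385],im[135:195,325:385]]),None,fx=6,fy=6,interpolation=cv2.INTER_CUBIC));cv2.imwrite("pics/scene10f.png",im)
E
```

```text
21.375 [0.53046699 0.36231098 0.21966886] [0.35237796 0.57540578 0.45466554] yaw in 0.015554058325039019
```

View pics/scene10.png

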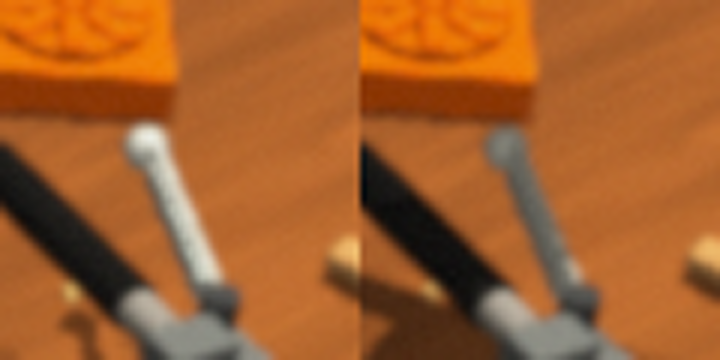

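View pics/scene10f.png

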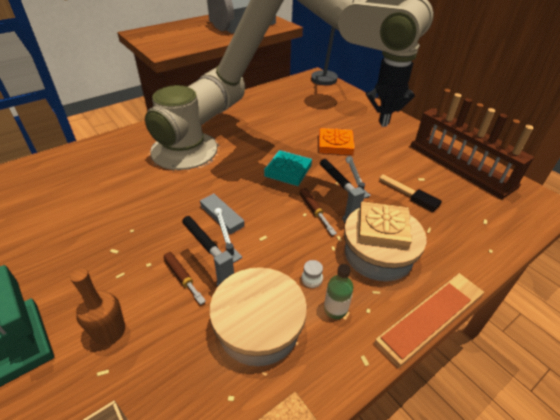

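The lever is back at the same pixels as before: the ball is at (145,145) in the left half of the crop and (505,145) in the right. The panel and tools have not moved, and the gripper is clear at about (385,110).

>>> play_rows(
  commands=[
    {"grip":1,"x":0,"y":0,"z":0,"rx":0,"ry":0,"rz":0},
    {"grip":1,"x":0,"y":0,"z":0,"rx":0,"ry":0,"rz":0},
    {"grip":1,"x":0,"y":0,"z":0,"rx":0,"ry":0,"rz":0},
  ],
)

```text
time_s: 21.8
position: [0.5295, 0.3615, 0.2167]
tool_rot: [[-0.868, 0.496, -0.001], [0.496, 0.868, -0.0], [0.001, -0.001, -1.0]]
ft_force: [0.2, 0.6, -0.2]
grip_width: -0.0
```

```bash
python3 - <<'E'
from rig import order
print(order.close_job())
E
```

```text
the job is handed in; nothing more can be done
None
```

I pushed the brake lever of the wooden panel's turntable in to its stop and held it there. I then eased it back out fully, moved clear and handed the job in at about 22 s.

- **Push:** I used the outer side of the shut fingers. The stop showed as a rise from 6 N to 9 N and then about 13 N, with the lever no longer moving. By then the tool had turned about 0.32 rad.
- **Hold and release:** I held it for about 2.8 s at about 11 N. I let it out at about 16 mm/s, slower near the end, and the fingers stayed in contact until the lever was fully out.
- **Last checks:** The scene picture shows the lever at the same pixels as at the start, and the panel, other lever and tools look unmoved. The force read about zero, with the gripper clear at 0.22 m height. I made the final comparison by eye and only in the scene camera, because the arm had blocked the top view of the lever during the push.
- **Disagreement:** The camera put the fingertips about 12 mm behind the reported TCP, not 14 mm ahead as described. My first approach therefore passed just over the top of the lever, with no contact force in the readings. I backed off, went lower going by the camera, and repeated the approach.

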